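# Put the sauces away in the cold well and lock it

## Robot

A 7-joint arm with a two-finger parallel gripper is mounted at the origin on the work surface. World frame = base frame: x ahead of the robot, y to its left, z up, the work surface at z = 0. Lengths are in m, angles in rad, forces in N, time in s.
With the tool pointing down it reaches from about 0.4 to 0.875 m from the base axis. Payload 19.3 kg.
Tool frame: the origin (TCP) lies at the very end of the fingers, on their centre line; the grasp point (between the pads) lies bot.pinch_z behind it (bot.pinch_z is the distance from the TCP to the grasp point, in m); z points along the fingers, y is the line along which they close (so a half turn about z gives the same grasp; the last joint's range is limited). The gripper opens to 85 mm and grips with 20 to 120 N. Pads are 22 mm wide; open, the fingers measure 114 mm over their backs; the gripper's body (76 mm by 85 mm) begins 54 mm behind the grasp point. The pads swing forward as they close: fully open they stand 13 mm farther back than shut.
Start: joints at [-1.392, 0.521, -0.036, 1.599, 0.021, 1.021, -0.113], TCP at [0.154, 0.606, 0.231] pointing down, gripper open.
Joint ranges: [-2.91, 2.91], [-0.3, 2.13], [-1.5, 1.42], [0.17, 2.43], [-1.26, 4.41], [0.16, 1.93], [-2.52, 2.52]. Speed limits (rad/s): [1.89, 1.89, 2.39, 2.39, 3.01, 3.01, 3.01].

## Interface

Orientations are given as [roll, pitch, yaw] about the fixed x, y, z axes, in that order (R = Rz(yaw) Ry(pitch) Rx(roll)).
In Python, from workcell import bot, grab_frame, ticket gives the robot as it stands.
- The arm moves only by the tool arm_command, never from a script. Its argument "commands" is a list of rows, each a list of 3 entries, a list of its own where there are three numbers: the shift along the world's x, y, z in mm, then the turn about the world's z in rad, then the gripper command: -1 is fully open, 1 is shut, values between are in proportion. In form: [[[tx, ty, tz], roll, fingers], ...]. A call has 1 to 20 rows; each row shifts and turns the commanded pose from where the row before left it; what a row does not reach is not made up. A row lasts 1/10 s, in which the tool goes at most 50 mm and 8.59 degrees, less where a joint would pass 70% of its speed; a pose out of reach is approached as far as the arm can. A call with a gripper value outside its range is refused whole. The fingers move at their own pace and stop on an object; "newtons" is the grip in N (left out, the last holds). Time passes only in rows, so rows that do not move let the fingers close. It gives the time, the measured TCP pose, the force, the opening and the grip force at its end, in the units of the state.
- bot.observe(): the state, without advancing time (a new reading comes with each control period).
- grab_frame(name): name is "scene" or "side" or "wrist"; returns a dict with "image" (400x640x3 uint8, red, green, blue), "vertical_fov" (degrees; the focal length in pixels is half the picture's height over the tangent of half this angle, whatever the lens; pixels are square), "cx", "cy" (the principal point, pixels), "R" (3x3) and "t" (3): a world point X has camera coordinates R X + t. Camera axes: x right, y down, z forward; pixel columns grow to the right and rows downward; lengths in m; the calibration is good to about 2 mm. The wrist camera is an equidistant fisheye: a pixel r from the principal point sees the ray r / f radians off the axis. A picture is of the moment at which its call begins. There is no depth.
- ticket.job_done(): hands the job in; it is judged then, once.
The state is a dict: "clock": time; "qpos": joint angles; "qd": joint speeds; "joint_efforts": joint torques, N m; "position": TCP position; "tool_rot": TCP orientation; "force": force on the tool from outside, world axes, zero at the start; "moment": the same for the moment, N m; "grip_width": finger opening in m; "finger_force": force on a finger pad.
Only numpy, scipy, OpenCV 4.12 (cv2) and the standard library are available. Lean on these libraries where they do the work, as an engineer would, in place of code of your own. Each camera call takes 0.05 s, during which the arm holds its last target. There are 200 camera calls.

## Task

Service is over: stand every sauce jar that is out on the counter upright in the open well of the cold unit, then slide the black cover fully shut over them. Then take the key that fits the latch (the medium-sized of the three), press and turn it until it drops fully home in the brass socket, and turn it clockwise until it stops so that the red cam locks the cover. Finally hang the key back upright in a pocket of the blue rack with the other two, leaving everything else on the counter where it is.

Things in the scene. Friction and masses are not known exactly. Their poses are not given: they have to be found in the camera images.
- unit: Fixed countertop cold unit, 160 (x) x 640 (y) x 105 mm tall; origin at the centre of its underside, z up. Its +y half is an open well, its -y half a grey deck on which the black cover is parked at the start. A blue latch housing, 60 mm wide, 92 mm tall, sticks out at its +y end, to 386 mm from the origin.
- well (a point): Centre of the inner floor of the open well, 25 mm above the table, axes as the unit's. Inside the well measures 140 mm along x and 300 mm along y; its 10 mm walls rise 80 mm above this floor. The jars stand best in one row along y.
- cover (a joint): Sliding black cover 168 x 316 mm, 6 mm thick, top at 112 mm: 0 = parked on the deck, well open; 0.32 m = well fully covered (end stop). It slides along the unit's +y, with about 2 N of friction, and stays where it is left.
- cover_handle (a point): Centre of the orange ridge handle on the cover, 131 mm above the table; the ridge is 90 mm long along the unit's x, 16 mm thick along its y, and stands 34 mm above the cover's plate (top at 146 mm). Moves with the cover.
- latch (a joint): Brass rotor with a red cam arm, turning about a vertical axis in the blue housing. In rad, growing clockwise seen from above; starts between -0.25 and 0.2 (cam beside the well), end stop at 1.3 (cam across the cover's edge, along the unit's -y). Needs about 0.12 N m, stays where left; turned only by a key. At 0 the socket's sides are parallel to the unit's x and y.
- socket (a point): Centre of the floor of the rotor's square socket, 100 mm above the table, on the turning axis; frame turns with the rotor, x and y parallel to the socket's sides. 21 mm square, open upwards, 30 mm deep (mouth at 130 mm); rotor 42 mm square outside. A key fully home has its bit end here; the medium key has 0.18 rad of play either way. Fits at every quarter turn.
- rack: Blue fixed key rack 60 (x) x 270 (y) x 50 mm; origin at the centre of its underside. Three 29 mm square pockets, 45 mm deep, open upwards, at x = 0 and y = -85, 0, +85 mm. A hung key rests with its collar on the rack's top, its bit end 10 mm above the table. One key per pocket, in an order that changes.
- key_small: Key upright in a rack pocket. Bit 13 mm square: too small, spins loose in the latch. Origin: centre of the bit's lower end, z up. Upwards: square steel bit 0-40 mm, round brass collar 40-48 mm (42 mm across), square neck of the bit's section 48-75 mm, flat red grip 75-115 mm, 60 mm long along x, 14 mm thick along y. Bit sides parallel to x and y. 0.18 to 0.29 kg. The grips and lengths of all keys are equal.
- key_medium: Key upright in a rack pocket. Bit 18 mm square: fits the latch. Origin: centre of the bit's lower end, z up. Upwards: square steel bit 0-40 mm, round brass collar 40-48 mm (51 mm across), square neck of the bit's section 48-75 mm, flat red grip 75-115 mm, 60 mm long along x, 14 mm thick along y. Bit sides parallel to x and y. 0.18 to 0.29 kg. The grips and lengths of all keys are equal.
- key_large: Key upright in a rack pocket. Bit 23 mm square: too big for the latch. Origin: centre of the bit's lower end, z up. Upwards: square steel bit 0-40 mm, round brass collar 40-48 mm (60 mm across), square neck of the bit's section 48-75 mm, flat red grip 75-115 mm, 60 mm long along x, 14 mm thick along y. Bit sides parallel to x and y. 0.18 to 0.29 kg. The grips and lengths of all keys are equal.
- jar0: Closed squat sauce jar, amber with a red lid, upright on the table at the start: round, 60 mm across up to 58 mm, 58 mm lid on top, 72 mm tall, 0.17 to 0.35 kg; origin at the centre of its underside. May be absent.
- jar1: Closed squat sauce jar, yellow with a yellow lid, upright on the table at the start: round, 60 mm across up to 58 mm, 58 mm lid on top, 72 mm tall, 0.17 to 0.35 kg; origin at the centre of its underside. May be absent.
- jar2: Closed squat sauce jar, green with a green lid, upright on the table at the start: round, 60 mm across up to 58 mm, 58 mm lid on top, 72 mm tall, 0.17 to 0.35 kg; origin at the centre of its underside. May be absent.
- jar3: Closed squat sauce jar, terracotta-brown with a white lid, upright on the table at the start: round, 60 mm across up to 58 mm, 58 mm lid on top, 72 mm tall, 0.17 to 0.35 kg; origin at the centre of its underside. May be absent.
- calculator: Bystander, to be left alone: black pocket calculator 150 x 100 x 18 mm; origin at the centre of its underside.
- terminal: Bystander, to be left alone: green card terminal 160 x 80 x 30 mm; origin at the centre of its underside.
- mug: Bystander, to be left alone: white mug, 80 mm across and 90 mm tall, handle on its +y side; origin at the centre of its underside.
- water: Bystander, to be left alone: clear water bottle 66 mm across, 200 mm tall; origin at the centre of its underside.
- ladle: Bystander, to be left alone: steel serving spoon about 200 mm long, lying flat.
Not all that is in view belongs to the job. Of the things like the jar3, leave any that is purple; of the rest the larger one is meant. Of the things that look like the jar1, take the one that is farthest to the robot's right at the start.

How it is judged:
On the way, in this order (a step that is already met when the one before it is completed fails the run):
1. all jars present stand in the well (x of jar0 in the frame of well between -0.06 and 0.06 m and y of jar0 in the frame of well between -0.14 and 0.14 m and z of jar0 in the frame of well between -0.006 and 0.008 m and angle between each of jar0, jar1, jar2, jar3's own z axis and vertical below 0.15 rad and linear speed of each of jar0, jar1, jar2, jar3 below 0.03 m/s and x of jar1 in the frame of well between -0.06 and 0.06 m and y of jar1 in the frame of well between -0.14 and 0.14 m and z of jar1 in the frame of well between -0.006 and 0.008 m and x of jar2 in the frame of well between -0.06 and 0.06 m and y of jar2 in the frame of well between -0.14 and 0.14 m and z of jar2 in the frame of well between -0.006 and 0.008 m and x of jar3 in the frame of well between -0.06 and 0.06 m and y of jar3 in the frame of well between -0.14 and 0.14 m and z of jar3 in the frame of well between -0.006 and 0.008 m), for 0.2 s.
2. the cover is slid shut (all of step 1 and value of joint cover above 0.31 m), for 0.2 s.
3. the medium key is fully home in the latch's socket (value of joint cover above 0.31 m and horizontal distance between key_medium and socket below 0.005 m and z of key_medium in the frame of socket between -0.005 and 0.006 m and angle between key_medium's own z axis and vertical below 0.1 rad), for 0.2 s.
4. the latch is turned to its stop with the medium key in it (all of step 3 and value of joint latch above 1.18 rad), for 0.1 s.
At the end, for the whole second after the job is handed in: Every jar present stands upright on the floor of the well (tilt under 0.15 rad), the cover is shut (joint over 0.310 of 0.32 m), the latch is turned to at least 1.15 of 1.3 rad, and all three keys hang upright in pockets of the rack (collar on the rack's top within 7 mm), at rest (all of step 2 and value of joint latch above 1.15 rad and x of key_small in the frame of rack between -0.016 and 0.016 m and y of key_small in the frame of rack between -0.105 and 0.105 m and z of key_small in the frame of rack between 0.003 and 0.017 m and angle between each of key_small, key_medium, key_large's own z axis and vertical below 0.12 rad and linear speed of each of key_small, key_medium, key_large below 0.03 m/s and x of key_medium in the frame of rack between -0.016 and 0.016 m and y of key_medium in the frame of rack between -0.105 and 0.105 m and z of key_medium in the frame of rack between 0.003 and 0.017 m and x of key_large in the frame of rack between -0.016 and 0.016 m and y of key_large in the frame of rack between -0.105 and 0.105 m and z of key_large in the frame of rack between 0.003 and 0.017 m); the robot touches nothing.
It fails at once if a bystander on the counter is shifted by more than 40 mm (distance of any of calculator, terminal, mug, water, ladle from where it was at the start of the episode above 0.04 m).
Of jar0, jar1, jar2, jar3 only 3 to 4 are there at a start; the rules pass over those that are not, and their reading is None.
At some moment in a run one of jar0, jar1, jar2, jar3 may be knocked a few centimetres aside while the robot is not near it.
It also fails if it takes over 210 s, if anything falls off the work surface, if the arm or the gripper's body presses on something with over 40 N, if the wrist force passes 120 N, or if a joint passes its speed limit or range.

## Working session

There is one attempt and no reset: what is moved stays moved. The work goes in short steps, Python scripts to look and compute and a tool call to move; the robot and the scene stay as the last step left them, time stands still between calls to the robot, and variables do not carry over. Pictures are saved under pics/ and viewed, at most 16 in all, crops included, and the job is handed in when it is done.

Besides the shell and the picture viewer there is one more tool, called after "Emit:" as name(argument=value, ...), one argument or row to a line, values as JSON. arm_command: Moves the arm, as the interface text tells. Its arguments: {"type":"object","properties":{"commands":{"type":"array"},"newtons":{"type":"number"}},"required":["commands"]}

```bash
mkdir -p pics; ls; cat > h.py <<'E'
import numpy as np, cv2, math
from workcell import bot, grab_frame, ticket
def grab(name, fn=None):
    f=grab_frame(name)
    if fn: cv2.imwrite('pics/'+fn, cv2.cvtColor(f['image'],cv2.COLOR_RGB2BGR))
    f['f']=200/math.tan(math.radians(f['vertical_fov'])/2); f['R']=np.array(f['R']);f['t']=np.array(f['t']);f['name']=name
    return f
def ray(f,u,v):
    a=(u-f['cx'])/f['f'];b=(v-f['cy'])/f['f']
    if f['name']=='wrist':
        r=math.hypot(a,b); s=math.sin(r)/r if r>1e-9 else 1
        d=np.array([a*s,b*s,math.cos(r)])
    else: d=np.array([a,b,1.])
    return -f['R'].T@f['t'], f['R'].T@d
def onplane(f,u,v,z):
    o,d=ray(f,u,v); return (o+d*(z-o[2])/d[2])[:2]
def proj(f,X):
    c=f['R']@np.array(X)+f['t']
    if f['name']=='wrist':
        r=math.hypot(c[0],c[1]);th=math.atan2(r,c[2]);k=th/max(r,1e-9)
        return np.array([f['cx']+f['f']*c[0]*k,f['cy']+f['f']*c[1]*k])
    return np.array([f['cx']+f['f']*c[0]/c[2],f['cy']+f['f']*c[1]/c[2]])
E
python3 - <<'E'
from h import *
import pickle
F={n:grab(n,n+'0.png') for n in('scene','side','wrist')}
pickle.dump(F,open('F0.pkl','wb'))
for n,f in F.items(): print(n,f['vertical_fov'],f['cx'],f['cy'],(-f['R'].T@f['t']).round(3),f['R'].round(2).tolist())
print(bot.observe(),bot.pinch_z)
E
```

```text
pics
scene 54.94615120018458 319.94846697574894 196.70643631194687 [0.996 0.479 0.928] [[-0.66, 0.75, 0.01], [0.57, 0.51, -0.64], [-0.48, -0.42, -0.77]]
side 48.64132811118631 314.43521660243835 194.09793745045684 [ 0.099 -1.009  0.999] [[0.94, -0.33, -0.01], [-0.22, -0.6, -0.77], [0.25, 0.73, -0.63]]
wrist 65.70646984690485 317.28234392925685 199.94556411634613 [0.072 0.627 0.373] [[0.25, 0.97, -0.0], [0.92, -0.23, 0.33], [0.31, -0.08, -0.95]]
{'clock': 0.15, 'qpos': array([-1.39219021,  0.52188331, -0.03629825,  1.59984873,  0.02123563,
        1.02115211, -0.11280767]), 'qd': array([ 0.00148566, -0.00170126,  0.00133927, -0.00187868,  0.00023754,
        0.00115038, -0.00021072]), 'joint_efforts': array([ 1.73241748e-03, -9.27380204e+01,  1.98078409e+00, -3.70050681e+01,
        1.80346338e-02,  6.39223581e-03,  2.18108437e-05]), 'position': array([0.15389681, 0.60549079, 0.23086457]), 'tool_rot': array([-3.14069270e+00,  1.07214038e-04,  2.89275942e+00]), 'force': array([ 0.03445681, -0.17218522, -0.10711516]), 'moment': array([-0.02084423, -0.00756937, -0.0400832 ]), 'finger_force': 0.0, 'grip_width': 0.08546588912820126} 0.0187
```

View pics/scene0.png

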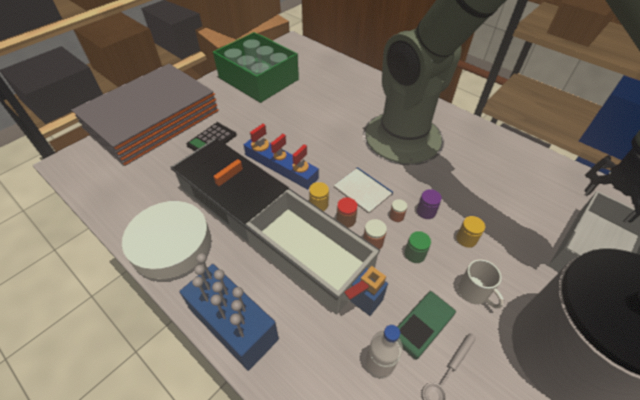

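View pics/side0.png

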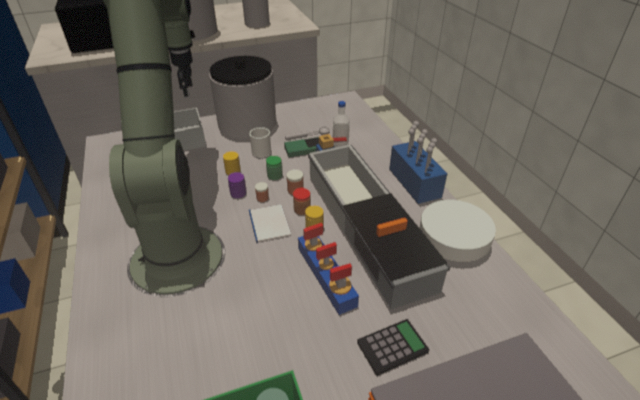

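Scene view: yellow jars at (319,195) and (472,230). The robot's right is -y, i.e. left in this picture, so jar1 is (319,195). White-lidded: large (375,233), small (399,210), and a purple one at (430,203), so jar3 is (375,233). Red lid jar0 is (347,210) and green jar2 is (419,246). I'll confirm in an enlarged crop.

```bash
python3 - <<'E'
from h import *
import pickle
F=pickle.load(open('F0.pkl','rb'))
im=cv2.cvtColor(F['scene']['image'],cv2.COLOR_RGB2BGR)
cv2.imwrite('pics/crop1.png',cv2.resize(im[115:315,170:500-63],None,fx=3,fy=3,interpolation=cv2.INTER_CUBIC)[:600,:800])
im=cv2.cvtColor(F['side']['image'],cv2.COLOR_RGB2BGR)
cv2.imwrite('pics/crop2.png',cv2.resize(im[120:320,215:455],None,fx=3,fy=3,interpolation=cv2.INTER_CUBIC))
for u,v,n in[(319,188,'y'),(347,204,'r'),(375,227,'w'),(399,206,'ws'),(419,239,'g'),(430,197,'p'),(472,224,'y2')]: print(n,onplane(F['scene'],u,v,.072).round(3))
E
```

```text
y [ 0.435 -0.019]
r [0.427 0.081]
w [0.438 0.189]
ws [0.333 0.196]
g [0.392 0.3  ]
p [0.245 0.245]
y2 [0.252 0.382]
```

View pics/crop1.png

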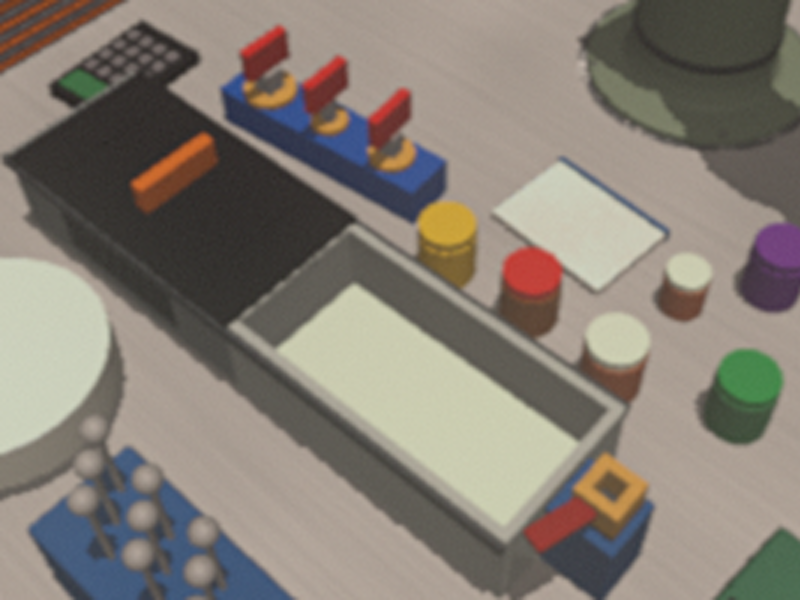

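View pics/crop2.png

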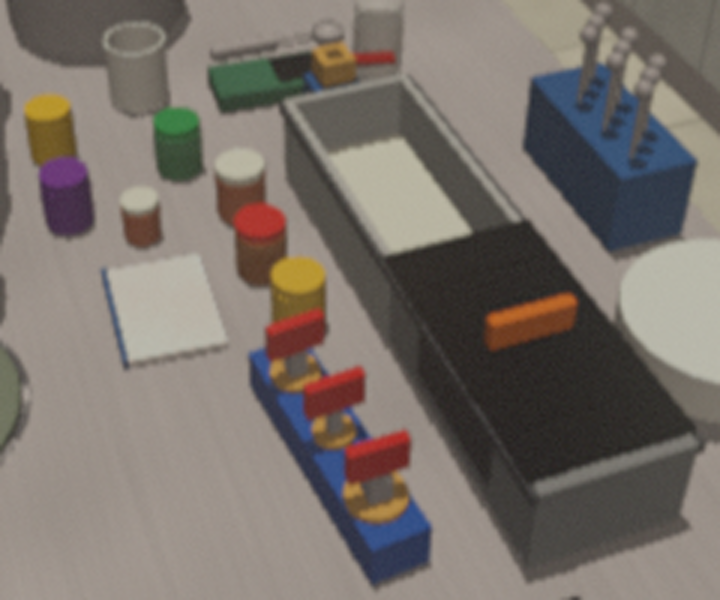

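Crop check confirms it: jar1 is the yellow jar beside the rack, jar3 is the larger white-lidded brown jar. The collars rank large (−y pocket), small (middle), medium (+y pocket, scene px ~(300,165)).

```bash
python3 - <<'E'
from h import *
import pickle
from scipy.optimize import least_squares
F=pickle.load(open('F0.pkl','rb'))
sc=lambda p:('scene',170+p[0]/3,115+p[1]/3); sd=lambda p:('side',215+p[0]/3,120+p[1]/3)
U=[(sc((625,408)),(-.08,.32,.105)),(sc((503,545)),(.08,.32,.105)),(sd((283,102)),(-.08,.32,.105)),(sd((405,77)),(.08,.32,.105)),
 (sc((608,488)),(0,.356,.130)),(sd((334,52)),(0,.356,.130)),
 (sc((8,158)),(.084,-.318,.112)),(sd((530,470)),(-.084,-.318,.112)),(sd((695,438)),(.084,-.318,.112))]
K=[(sc((445,163)),(-.03,.135,.05)),(sc((412,190)),(.03,.135,.05)),(sc((222,92)),(.03,-.135,.05)),(sd((250,355)),(-.03,.135,.05)),(sd((372,550)),(-.03,-.135,.05)),(sd((430,527)),(.03,-.135,.05))]
def fit(L,x0):
    def res(p):
        c,s=math.cos(p[2]),math.sin(p[2]);o=[]
        for (n,u,v),X in L:
            o+=list(proj(F[n],(p[0]+c*X[0]-s*X[1],p[1]+s*X[0]+c*X[1],X[2]))-(u,v))
        return o
    r=least_squares(res,x0,loss='soft_l1');print(r.x.round(4));print(np.round(r.fun if 0 else res(r.x),1).reshape(-1,2).tolist());return r.x
u=fit(U,[.55,.05,0]);k=fit(K,[.45,-.2,0])
def T(p,x,y): c,s=math.cos(p[2]),math.sin(p[2]);return np.round([p[0]+c*x-s*y,p[1]+s*x+c*y],4)
print('well',T(u,0,.16),'socket',T(u,0,.356),'handle0',onplane(F['scene'],170+165/3,115+168/3,.146),'pockets',T(k,0,-.085),T(k,0,0),T(k,0,.085))
# jars lids: masks
def hsv(n): return cv2.cvtColor(F[n]['image'],cv2.COLOR_RGB2HSV)
J={'jar1':((298,272+0),(448,230)),}
for n,f,seeds in(('scene',sc,{'y':(447,222),'r':(531,271),'w':(616,338),'g':(747,375)}),('side',sd,{'y':(299,275),'r':(261,221),'w':(240,164),'g':(178,121)})):
    for k_,p in seeds.items():
        _,a,b=f(p); im=cv2.GaussianBlur(F[n]['image'],(3,3),0).copy()
        m=np.zeros((402,642),np.uint8); cv2.floodFill(im,m,(int(round(a)),int(round(b))),0,(22,)*3,(22,)*3,cv2.FLOODFILL_MASK_ONLY|cv2.FLOODFILL_FIXED_RANGE)
        ys,xs=np.nonzero(m[1:-1,1:-1]); 
        x,y,w,h=cv2.boundingRect(np.c_[xs,ys]); 
        print(n,k_,len(xs),(w,h),onplane(F[n],x+w/2-.5,y+h/2-.5,.072).round(4))
E
```

```text
[ 0.5968 -0.0672  0.007 ]
[[0.4, 0.8], [0.2, 0.0], [-0.2, -1.6], [-0.0, -1.8], [-0.2, -0.5], [-0.0, -0.1], [-1.2, -3.7], [-0.9, 5.9], [1.3, -0.9]]
[ 0.4021 -0.2203  0.0979]
[[-0.0, -1.3], [-0.5, 1.0], [-1.2, -1.5], [-1.0, -1.4], [-0.5, -0.0], [0.4, -0.4]]
well [0.5957 0.0928] socket [0.5943 0.2888] handle0 [ 0.61207418 -0.21385731] pockets [ 0.4104 -0.3049] [ 0.4021 -0.2203] [ 0.3937 -0.1358]
scene y 188 (18, 13) [ 0.4386 -0.0171]
scene r 212 (19, 15) [0.4295 0.0837]
scene w 267 (21, 17) [0.4364 0.1911]
scene g 270 (21, 17) [0.3943 0.3014]
side y 141 (17, 11) [ 0.4375 -0.0184]
side r 127 (16, 11) [0.4285 0.0807]
side w 128 (16, 10) [0.4392 0.1919]
side g 90 (14, 9) [0.3919 0.2972]
```

Emit:
arm_command(
  commands=[
    [[0,-25,0],-0.14,-1],
    [[0,-25,0],-0.14,-1],
    [[0,-25,0],-0.14,-1],
    [[0,-25,0],-0.14,-1],
    [[0,-25,0],-0.14,-1],
    [[0,-25,0],-0.14,-1],
    [[0,-25,0],-0.14,-1],
    [[0,-25,0],-0.14,-1],
    [[20,-10,0],-0.14,-1],
    [[25,-12,0],-0.055,-1],
    [[25,-12,0],0,-1],
    [[25,-12,0],0,-1],
    [[25,-12,0],0,-1],
    [[25,-12,0],0,-1],
    [[25,-12,0],0,-1],
    [[25,-12,0],0,-1],
    [[25,-12,0],0,-1],
    [[19,0,0],0,-1],
    [[0,0,0],0,-1],
    [[0,0,0],0,-1],
  ],
  newtons=40,
)

```text
clock: 2.15
position: [0.3926, 0.2996, 0.231]
tool_rot: [-3.141, 0.001, 1.577]
force: [-0.3, -0.1, -0.0]
grip_width: 0.0852
finger_force: 0.0
```

```bash
cat >> h.py <<'E'
def st():
    o=bot.observe(); print('t',round(o['clock'],2),'pos',o['position'].round(4),'rot',o['tool_rot'].round(3),'F',o['force'].round(1),'M',o['moment'].round(2),'w',round(o['grip_width'],4),'ff',round(o['finger_force'],1),'q',o['qpos'].round(2)); return o
SEED={'y':((.438,-.018),),'r':((.429,.082),),'w':((.438,.191),),'g':((.393,.299),)}
def lid(f,xy,z=.072,tol=24):
    a,b=proj(f,(*xy,z)); im=cv2.GaussianBlur(f['image'],(3,3),0)
    m=np.zeros((402,642),np.uint8)
    cv2.floodFill(im.copy(),m,(int(round(a)),int(round(b))),0,(tol,)*3,(tol,)*3,cv2.FLOODFILL_MASK_ONLY|cv2.FLOODFILL_FIXED_RANGE)
    ys,xs=np.nonzero(m[1:-1,1:-1]); x,y,w,h=cv2.boundingRect(np.c_[xs,ys])
    return len(xs),(w,h),onplane(f,x+w/2-.5,y+h/2-.5,z).round(4),im[int(round(b)),int(round(a))]
E
python3 - <<'E'
from h import *
st(); f=grab('wrist','w1.png')
for k,(p,) in SEED.items():
    try: print(k,proj(f,(*p,.072)).round(),lid(f,p))
    except Exception as e: print(k,'x')
E
```

```text
t 2.15 pos [0.3926 0.2996 0.231 ] rot [-3.141e+00  1.000e-03  1.577e+00] F [-0.3 -0.1 -0. ] M [ 0.04 -0.01 -0.03] w 0.0852 ff 0.0 q [-1.07  0.33  0.38  1.95 -0.16  0.89 -0.6 ]
y [346. 384.] (49288, (628, 192), array([0.3885, 0.147 ]), array([31, 23, 20], dtype=uint8))
r [344. 341.] (826, (41, 26), array([0.4274, 0.0879]), array([158,  30,  25], dtype=uint8))
w [357. 273.] (3344, (152, 126), array([0.3772, 0.2017]), array([97, 89, 75], dtype=uint8))
g [318. 182.] (1043, (52, 30), array([0.3914, 0.2902]), array([16, 55, 23], dtype=uint8))
```

View pics/w1.png

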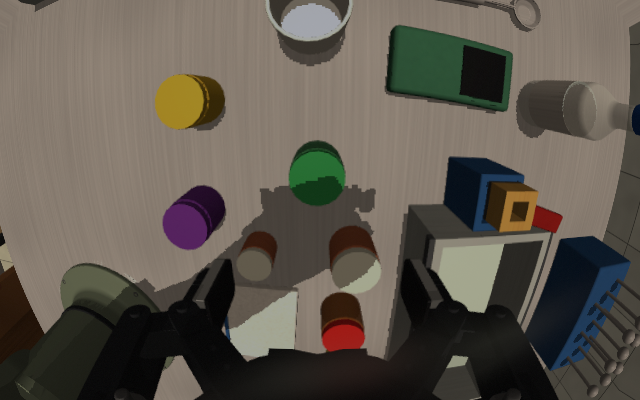

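Wrist view: the green lid centre is at (317,177), directly ahead and clear. The rotor mouth is at (519,211).

Emit:
arm_command(
  commands=[
    [[0,2,-25],0,-1],
    [[0,0,-25],0,-1],
    [[0,0,-25],0,-1],
    [[0,0,-25],0,-1],
    [[0,0,-25],0,-1],
    [[0,0,-25],0,-1],
    [[0,0,-25],0,-1],
    [[0,0,-20],0,-1],
    [[0,0,-5],0,-1],
    [[0,0,0],0,1],
    [[0,0,0],0,1],
    [[0,0,0],0,1],
    [[0,0,0],0,1],
    [[0,0,0],0,1],
    [[0,0,0],0,1],
    [[0,0,0],0,1],
  ],
)

```text
clock: 3.8
position: [0.393, 0.3022, 0.0325]
tool_rot: [3.141, -0.001, 1.578]
force: [-2.5, -1.3, 7.7]
grip_width: 0.0586
finger_force: 43.1
```

```bash
python3 - <<'E'
from h import *
st()
f=grab('scene')
for k,(p,) in SEED.items(): print(k,lid(f,p)[:3])
E
```

```text
t 3.8 pos [0.393  0.3022 0.0325] rot [ 3.141e+00 -1.000e-03  1.578e+00] F [-2.5 -1.3  7.7] M [-0.26  0.71 -0.02] w 0.0586 ff 43.1 q [-0.94  0.66  0.22  2.08 -0.33  0.43 -0.46]
y (191, (18, 13), array([ 0.4386, -0.0171]))
r (215, (19, 15), array([0.4295, 0.0837]))
w (227, (17, 17), array([0.44 , 0.187]))
g (18636, (231, 263), array([0.0184, 0.0602]))
```

Emit:
arm_command(
  commands=[
    [[0,0,10],0,1],
    [[0,0,20],0,1],
    [[0,0,30],0,1],
    [[0,0,30],0,1],
    [[0,0,30],0,1],
    [[0,-15,30],0,1],
    [[0,-25,0],0,1],
    [[20,-25,0],0,1],
    [[25,-25,0],0,1],
    [[25,-14,0],0,1],
    [[25,0,0],0,1],
    [[25,0,0],0,1],
    [[25,0,0],0,1],
    [[25,0,0],0,1],
    [[20,0,0],0,1],
    [[13,0,0],0,1],
    [[0,0,0],0,1],
    [[0,0,0],0,1],
  ],
)

```text
clock: 5.65
position: [0.5954, 0.1976, 0.1819]
tool_rot: [-3.141, -0.0, 1.578]
force: [-0.5, -0.1, -3.2]
grip_width: 0.0588
finger_force: 44.8
```

```bash
python3 - <<'E'
from h import *
st()
f=grab('wrist','w2.png')
for p in [(-.07,.31),(.07,.31),(0,.356)]: print(p,proj(f,(.5968+p[0]-.007*p[1],-.0672+.007*p[0]+p[1],.105 if p[0] else .13)).round(1))
E
```

```text
t 5.65 pos [0.5954 0.1976 0.1819] rot [-3.141 -0.     1.578] F [-0.5 -0.1 -3.2] M [-0.02  0.05  0.01] w 0.0588 ff 44.8 q [-0.66  0.61  0.37  1.66 -0.26  0.93 -0.19]
(-0.07, 0.31) [222.4 153.4]
(0.07, 0.31) [412.  153.3]
(0, 0.356) [317.1  86. ]
```

View pics/w2.png

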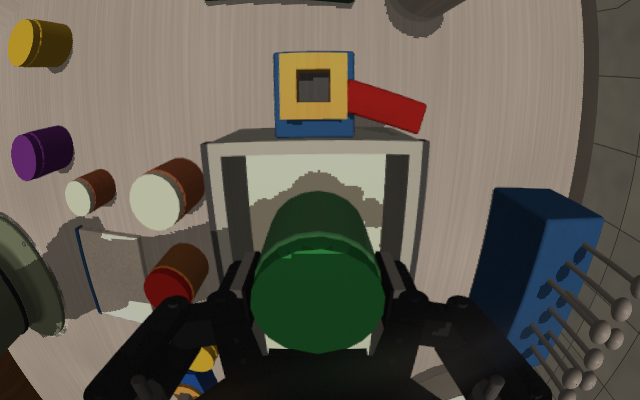

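Emit:
arm_command(
  commands=[
    [[0,0,-25],0,1],
    [[0,0,-25],0,1],
    [[0,0,-25],0,1],
    [[0,0,-20],0,1],
    [[0,0,-15],0,1],
    [[0,0,-10],0,1],
    [[0,0,-2],0,1],
    [[0,0,0],0,1],
    [[0,0,0],0,-0.2],
    [[0,0,0],0,-1],
    [[0,0,0],0,-1],
    [[0,0,15],0,-1],
    [[0,0,25],0,-1],
    [[0,0,25],0,-1],
    [[0,0,25],0,-1],
    [[0,0,30],0,-1],
    [[0,0,20],0,-1],
    [[0,0,0],0,-1],
  ],
)

```text
clock: 7.5
position: [0.5973, 0.198, 0.2035]
tool_rot: [3.137, -0.002, 1.577]
force: [-0.8, -0.4, -0.4]
grip_width: 0.0851
finger_force: 0.0
```

```bash
python3 - <<'E'
from h import *
st()
f=grab('scene','s3.png')
for k,(p,) in SEED.items(): print(k,lid(f,p)[:3])
print('placed',lid(f,(.5955,.198),.097))
E
```

```text
t 7.5 pos [0.5973 0.198  0.2035] rot [ 3.137e+00 -2.000e-03  1.577e+00] F [-0.8 -0.4 -0.4] M [-0.01 -0.02 -0.04] w 0.0851 ff 0.0 q [-0.66  0.59  0.38  1.64 -0.25  0.96 -0.19]
y (165, (17, 13), array([ 0.4396, -0.0182]))
r (8544, (165, 250), array([ 0.0493, -0.0251]))
w (273, (21, 17), array([0.4364, 0.1911]))
g (93960, (640, 395), array([0.4736, 0.018 ]))
placed (426, (22, 32), array([0.6124, 0.2068]), array([58, 84, 56], dtype=uint8))
```

Emit:
arm_command(
  commands=[
    [[-20,-2,0],0,-1],
    [[-25,-5,0],0,-1],
    [[-25,0,0],0,-1],
    [[-25,0,0],0,-1],
    [[-25,0,0],0,-1],
    [[-25,0,0],0,-1],
    [[-14,0,0],0,-1],
    [[0,0,-20],0,-1],
    [[0,0,-25],0,-1],
    [[0,0,-25],0,-1],
    [[0,0,-25],0,-1],
    [[0,0,-25],0,-1],
    [[0,0,-25],0,-1],
    [[0,0,-20],0,-1],
    [[0,0,-6],0,-1],
    [[0,0,0],0,-1],
  ],
)

```text
clock: 9.15
position: [0.4366, 0.1903, 0.0279]
tool_rot: [-3.14, 0.001, 1.577]
force: [-0.8, -0.6, 0.5]
grip_width: 0.0857
finger_force: 0.0
```

```bash
python3 - <<'E'
from h import *
st()
f=grab('side','s4.png');g=grab('scene')
for k,(p,) in SEED.items(): print(k,lid(f,p)[:3],lid(g,p)[:3])
print('placed',lid(f,(.5955,.198),.097),lid(g,(.5955,.198),.097))
E
```

```text
t 9.15 pos [0.4366 0.1903 0.0279] rot [-3.140e+00  1.000e-03  1.577e+00] F [-0.8 -0.6  0.5] M [ 0.    0.01 -0.02] w 0.0857 ff 0.0 q [-0.7   0.66  0.22  2.13 -0.36  0.39 -0.18]
y (149, (17, 11), array([ 0.4375, -0.0184])) (192, (18, 13), array([ 0.4386, -0.0171]))
r (86, (15, 9), array([0.4268, 0.0702])) (42, (14, 14), array([0.4328, 0.0773]))
w (16976, (467, 315), array([0.3433, 0.3356])) (12140, (181, 242), array([ 0.0314, -0.0375]))
g (33599, (466, 314), array([0.3423, 0.3394])) (101159, (640, 395), array([0.4736, 0.018 ]))
placed (119, (16, 9), array([0.5951, 0.1973]), array([ 62, 132,  73], dtype=uint8)) (330, (22, 19), array([0.599 , 0.1988]), array([ 70, 135,  76], dtype=uint8))
```

Emit:
arm_command(
  commands=[
    [[0,0,0],0,1],
    [[0,0,0],0,1],
    [[0,0,0],0,1],
    [[0,0,0],0,1],
    [[0,0,0],0,1],
    [[0,0,0],0,1],
    [[0,0,10],0,1],
    [[0,0,25],0,1],
    [[0,0,30],0,1],
    [[0,0,30],0,1],
    [[0,0,30],0,1],
    [[0,0,27],0,1],
    [[20,-22,0],0,1],
    [[25,-20,0],0,1],
    [[25,-20,0],0,1],
    [[25,0,0],0,1],
    [[25,0,0],0,1],
    [[25,0,0],0,1],
    [[13,0,0],0,1],
    [[0,0,0],0,1],
  ],
)

```text
clock: 11.25
position: [0.5958, 0.1284, 0.1806]
tool_rot: [3.141, 0.0, 1.577]
force: [-1.4, -0.6, -2.2]
grip_width: 0.0585
finger_force: 44.0
```

```bash
python3 - <<'E'
from h import *
st()
f=grab('side');g=grab('scene','s5.png')
for k,(p,) in list(SEED.items())[:2]: print(k,lid(f,p)[:3],lid(g,p)[:3])
E
```

```text
t 11.25 pos [0.5958 0.1284 0.1806] rot [3.141 0.    1.577] F [-1.4 -0.6 -2.2] M [-0.01  0.04 -0.04] w 0.0585 ff 44.0 q [-0.57  0.59  0.39  1.71 -0.27  0.9  -0.07]
y (101, (16, 10), array([ 0.4367, -0.0256])) (3781, (84, 135), array([ 0.3661, -0.0653]))
r (285, (16, 24), array([0.4134, 0.0345])) (286, (18, 30), array([0.4505, 0.0954]))
```

Emit:
arm_command(
  commands=[
    [[0,0,-25],0,1],
    [[0,0,-25],0,1],
    [[0,0,-25],0,1],
    [[0,0,-20],0,1],
    [[0,0,-15],0,1],
    [[0,0,-10],0,1],
    [[0,0,-5],0,1],
    [[0,0,0],0,1],
    [[0,0,0],0,-0.2],
    [[0,0,0],0,-1],
    [[0,0,0],0,-1],
    [[0,0,15],0,-1],
    [[0,0,25],0,-1],
    [[0,0,25],0,-1],
    [[0,0,25],0,-1],
    [[0,0,30],0,-1],
    [[0,0,25],0,-1],
    [[0,0,0],0,-1],
  ],
)

```text
clock: 13.15
position: [0.5965, 0.1288, 0.2048]
tool_rot: [3.136, -0.002, 1.577]
force: [1.4, -0.3, 0.4]
grip_width: 0.0856
finger_force: 0.0
```

```bash
python3 - <<'E'
from h import *
st()
f=grab('side','s6.png');g=grab('scene');w=grab('wrist','w6.png')
for n in (f,g): print('placed',lid(n,(.5955,.198),.097)[:3],lid(n,(.5955,.128),.097)[:3],lid(n,(.438,-.018))[:3])
a=cv2.imread('pics/s6.png')[130:280,200:400];b=cv2.imread('pics/w6.png')
cv2.imwrite('pics/c6.png',np.vstack([cv2.resize(a,(400,300)),cv2.resize(b,(480,300))[:,40:440]]))
print('wrist', [proj(w,(*p,.072)).round() for p in((.429,.082),(.438,-.018))])
E
```

```text
t 13.15 pos [0.5965 0.1288 0.2048] rot [ 3.136e+00 -2.000e-03  1.577e+00] F [ 1.4 -0.3  0.4] M [ 0.03 -0.06  0.07] w 0.0856 ff 0.0 q [-0.58  0.56  0.4   1.69 -0.26  0.94 -0.07]
placed (123, (16, 10), array([0.594 , 0.1944])) (496, (37, 42), array([0.592 , 0.0411])) (75, (17, 10), array([ 0.4366, -0.0306]))
placed (332, (22, 19), array([0.599 , 0.1988])) (1193, (59, 44), array([0.6146, 0.1007])) (4102, (86, 142), array([ 0.3381, -0.09  ]))
wrist [array([161., 233.]), array([185., 308.])]
```

View pics/c6.png

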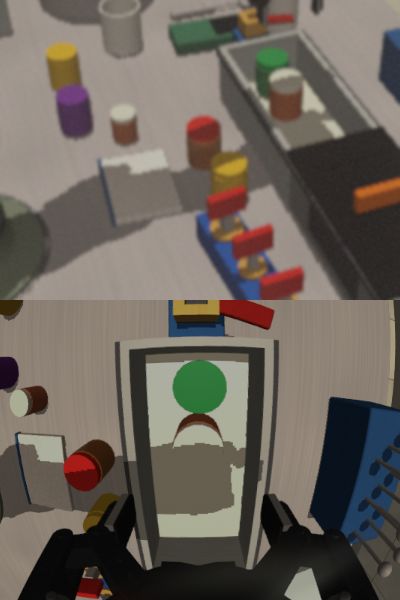

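Both placed jars stand upright in the well; the red jar sits at wrist px (164,229), as measured before.

Emit:
arm_command(
  commands=[
    [[-20,-16,0],0,-1],
    [[-25,-20,0],0,-1],
    [[-25,-10,0],0,-1],
    [[-25,0,0],0,-1],
    [[-25,0,0],0,-1],
    [[-25,0,0],0,-1],
    [[-21,0,0],0,-1],
    [[0,0,-20],0,-1],
    [[0,0,-25],0,-1],
    [[0,0,-25],0,-1],
    [[0,0,-25],0,-1],
    [[0,0,-25],0,-1],
    [[0,0,-25],0,-1],
    [[0,0,-20],0,-1],
    [[0,0,-8],0,-1],
    [[0,0,0],0,-1],
  ],
)

```text
clock: 14.9
position: [0.4282, 0.0823, 0.0265]
tool_rot: [-3.139, 0.001, 1.577]
force: [0.2, 0.2, 0.5]
grip_width: 0.0859
finger_force: 0.0
```

Emit:
arm_command(
  commands=[
    [[0,0,0],0,1],
    [[0,0,0],0,1],
    [[0,0,0],0,1],
    [[0,0,0],0,1],
    [[0,0,0],0,1],
    [[0,0,0],0,1],
    [[0,0,10],0,1],
    [[0,0,25],0,1],
    [[0,0,30],0,1],
    [[0,0,30],0,1],
    [[0,0,30],0,1],
    [[0,0,27],0,1],
    [[20,-15,0],0,1],
    [[25,-10,0],0,1],
    [[25,0,0],0,1],
    [[25,0,0],0,1],
    [[25,0,0],0,1],
    [[25,0,0],0,1],
    [[21,0,0],0,1],
    [[0,0,0],0,1],
  ],
)

```text
clock: 16.9
position: [0.5966, 0.0577, 0.1801]
tool_rot: [3.14, 0.0, 1.578]
force: [-1.1, 0.1, -3.8]
grip_width: 0.0585
finger_force: 44.6
```

Emit:
arm_command(
  commands=[
    [[-1,0,-25],0,1],
    [[0,0,-25],0,1],
    [[0,0,-25],0,1],
    [[0,0,-20],0,1],
    [[0,0,-15],0,1],
    [[0,0,-10],0,1],
    [[0,0,-7],0,1],
    [[0,0,0],0,1],
    [[0,0,0],0,-0.2],
    [[0,0,0],0,-1],
    [[0,0,0],0,-1],
    [[0,0,15],0,-1],
    [[0,0,25],0,-1],
    [[0,0,25],0,-1],
    [[0,0,25],0,-1],
    [[0,0,30],0,-1],
    [[0,0,25],0,-1],
    [[0,0,0],0,-1],
  ],
)

```text
clock: 18.7
position: [0.5954, 0.0576, 0.2017]
tool_rot: [3.136, -0.001, 1.577]
force: [-0.4, -0.3, 0.6]
grip_width: 0.0853
finger_force: 0.0
```

```bash
python3 - <<'E'
from h import *
st()
f=grab('side','s7.png');w=grab('wrist','w7.png')
print(lid(f,(.438,-.018))[:3])
a=cv2.imread('pics/s7.png')[130:280,200:400];b=cv2.imread('pics/w7.png')
cv2.imwrite('pics/c7.png',np.vstack([cv2.resize(a,(400,300)),cv2.resize(b,(480,300))[:,40:440]]))
u,v=proj(w,(.438,-.018,.072));print('wrist',u,v,'in crop',u*.75-40,v*.75+300)
E
```

```text
t 18.7 pos [0.5954 0.0576 0.2017] rot [ 3.136e+00 -1.000e-03  1.577e+00] F [-0.4 -0.3  0.6] M [-0.02 -0.02  0.02] w 0.0853 ff 0.0 q [-0.49  0.55  0.43  1.73 -0.28  0.92  0.06]
(297, (19, 21), array([ 0.4282, -0.0449]))
wrist 172.07262243135568 257.849850243219 in crop 89.05446682351675 493.38738768241427
```

View pics/c7.png

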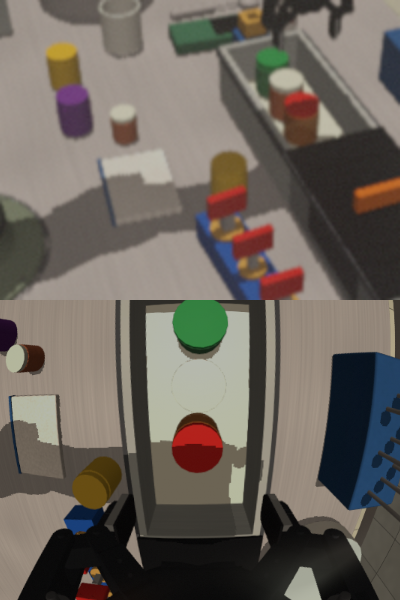

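Emit:
arm_command(
  commands=[
    [[-20,-20,0],0,-1],
    [[-25,-25,0],0,-1],
    [[-25,-27,0],0,-1],
    [[-25,0,0],0,-1],
    [[-25,0,0],0,-1],
    [[-25,0,0],0,-1],
    [[-11,0,0],0,-1],
    [[0,0,-20],0,-1],
    [[0,0,-25],0,-1],
    [[0,0,-25],0,-1],
    [[0,0,-25],0,-1],
    [[0,0,-25],0,-1],
    [[0,0,-25],0,-1],
    [[0,0,-20],0,-1],
    [[0,0,-8],0,-1],
    [[0,0,0],0,-1],
  ],
)

```text
clock: 20.4
position: [0.4376, -0.0144, 0.0235]
tool_rot: [-3.14, 0.0, 1.577]
force: [0.2, 0.9, 0.7]
grip_width: 0.0854
finger_force: 0.0
```

Emit:
arm_command(
  commands=[
    [[0,0,0],0,1],
    [[0,0,0],0,1],
    [[0,0,0],0,1],
    [[0,0,0],0,1],
    [[0,0,0],0,1],
    [[0,0,0],0,1],
    [[0,0,10],0,1],
    [[0,0,25],0,1],
    [[0,0,30],0,1],
    [[0,0,30],0,1],
    [[0,0,30],0,1],
    [[0,0,27],0,1],
    [[20,0,0],0,1],
    [[25,2,0],0,1],
    [[25,0,0],0,1],
    [[25,0,0],0,1],
    [[25,0,0],0,1],
    [[25,0,0],0,1],
    [[11,0,0],0,1],
    [[0,0,0],0,1],
  ],
)

```text
clock: 22.4
position: [0.5944, -0.0122, 0.1767]
tool_rot: [3.141, 0.0, 1.578]
force: [-0.5, 0.6, -3.0]
grip_width: 0.0586
finger_force: 45.1
```

Emit:
arm_command(
  commands=[
    [[1,0,-25],0,1],
    [[0,0,-25],0,1],
    [[0,0,-25],0,1],
    [[0,0,-20],0,1],
    [[0,0,-15],0,1],
    [[0,0,-10],0,1],
    [[0,0,-7],0,1],
    [[0,0,0],0,1],
    [[0,0,0],0,-0.2],
    [[0,0,0],0,-1],
    [[0,0,0],0,-1],
    [[0,0,15],0,-1],
    [[0,0,25],0,-1],
    [[0,0,25],0,-1],
    [[0,0,25],0,-1],
    [[0,0,30],0,-1],
    [[0,0,25],0,-1],
    [[0,0,0],0,-1],
  ],
)

```text
clock: 24.2
position: [0.5964, -0.0125, 0.1987]
tool_rot: [3.136, -0.001, 1.577]
force: [0.8, -0.4, -0.6]
grip_width: 0.0859
finger_force: 0.0
```

Emit:
arm_command(
  commands=[
    [[0,-15,10],0.14,-1],
    [[0,-15,10],0.14,-1],
    [[0,-15,10],0.14,-1],
    [[0,-15,10],0.14,-1],
    [[0,-15,0],0.14,-1],
    [[0,-15,0],0.14,-1],
    [[0,-15,0],0.14,-1],
    [[0,-15,0],0.14,-1],
    [[0,-15,0],0.14,-1],
    [[0,-20,0],0.14,-1],
    [[0,-20,0],0.14,-1],
    [[0,0,0],0.03,-1],
    [[0,0,0],0,-1],
    [[0,0,0],0,-1],
  ],
)

```text
clock: 25.6
position: [0.5949, -0.1865, 0.2345]
tool_rot: [3.141, 0.0, -3.137]
force: [0.8, 0.2, -1.0]
grip_width: 0.0853
finger_force: 0.0
```

```bash
python3 - <<'E'
from h import *
st()
f=grab('side','s8.png');w=grab('wrist','w8.png')
a=cv2.imread('pics/s8.png')[130:280,200:400];b=cv2.imread('pics/w8.png')
cv2.imwrite('pics/c8.png',np.vstack([cv2.resize(a,(400,250)),cv2.resize(b,(560,350))[:,80:480]]))
h=cv2.cvtColor(w['image'],cv2.COLOR_RGB2HSV)
for n,ff in(('wrist',w),('side',f)):
    h=cv2.cvtColor(ff['image'],cv2.COLOR_RGB2HSV); m=cv2.inRange(h,(5,150,80),(17,255,255))
    k,l,s,c=cv2.connectedComponentsWithStats(m)
    for i in range(1,k):
        if s[i][4]>60: print(n,s[i],c[i].round(1),onplane(ff,*c[i],.14).round(4))
print(proj(w,(.598,-.227,.146)))
E
```

```text
t 25.6 pos [ 0.5949 -0.1865  0.2345] rot [ 3.141  0.    -3.137] F [ 0.8  0.2 -1. ] M [ 0.05 -0.03 -0.04] w 0.0853 ff 0.0 q [ 0.15  0.52  0.09  1.61 -0.05  1.02  1.83]
wrist [227   0   7  24  65] [230.3  11.9] [ 0.4402 -0.2535]
wrist [290   0  15  14 129] [296.1   5.1] [ 0.438  -0.2028]
wrist [347   0  43  13 200] [365.6   5.7] [ 0.4372 -0.1506]
wrist [   9   21   45  258 1542] [ 22.6 149.1] [ 0.5339 -0.5153]
wrist [188  21  21  17 150] [201.8  29.9] [ 0.4526 -0.2768]
wrist [  21   23   41  249 1412] [ 33.4 145.6] [ 0.532  -0.4917]
wrist [  32   24   38  241 1291] [ 43.8 143.3] [ 0.5312 -0.4713]
wrist [  43   26   35  232 1154] [ 53.6 140.6] [ 0.53   -0.4535]
wrist [ 266  150   26  110 2323] [279.4 203.8] [ 0.5956 -0.2171]
wrist [506 157  65  51 512] [538.5 170.1] [0.5612 0.0229]
side [377 218  30  19 345] [391.2 226.9] [ 0.5933 -0.2286]
[266.41150437 209.03767241]
```

View pics/c8.png

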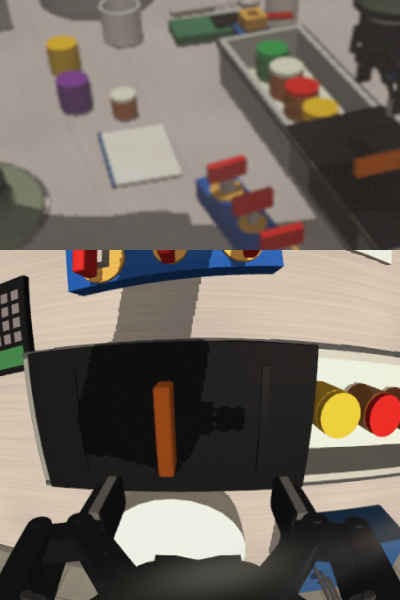

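All four jars stand upright in the well row. The handle is at wrist px (~273,205), i.e. about (.596, −.222).

Emit:
arm_command(
  commands=[
    [[1,-20,0],0,-1],
    [[0,-15,-15],0,-1],
    [[0,0,-25],0,-1],
    [[0,0,-25],0,-1],
    [[0,0,-25],0,-1],
    [[0,0,-18],0,-1],
    [[0,0,-5],0,-1],
    [[0,0,0],0,-1],
    [[0,0,0],0,1],
    [[0,0,0],0,1],
    [[0,0,0],0,1],
    [[0,0,0],0,1],
    [[0,0,0],0,1],
    [[0,0,0],0,1],
    [[0,0,0],0,1],
    [[0,0,0],0,1],
    [[0,0,0],0,1],
  ],
)

```text
clock: 27.4
position: [0.5961, -0.2221, 0.1218]
tool_rot: [-3.142, 0.0, -3.135]
force: [-2.0, 1.1, 5.4]
grip_width: 0.0157
finger_force: 39.4
```

Emit:
arm_command(
  commands=[
    [[0,10,0],0,1],
    [[0,18,0],0,1],
    [[0,18,0],0,1],
    [[-1,18,0],0,1],
    [[0,18,0],0,1],
    [[0,18,0],0,1],
    [[0,18,0],0,1],
    [[0,18,0],0,1],
    [[0,18,0],0,1],
    [[0,18,0],0,1],
    [[0,18,0],0,1],
    [[-1,18,0],0,1],
    [[0,18,0],0,1],
    [[0,18,0],0,1],
    [[0,18,0],0,1],
    [[0,18,0],0,1],
    [[0,18,0],0,1],
    [[0,0,0],0,1],
    [[0,0,0],0,1],
  ],
)

```text
clock: 29.3
position: [0.591, 0.0776, 0.1217]
tool_rot: [3.141, -0.005, -3.133]
force: [-23.7, 1.6, 26.9]
grip_width: 0.0153
finger_force: 43.6
```

Emit:
arm_command(
  commands=[
    [[0,10,0],0,1],
    [[0,6,0],0,1],
    [[0,3,0],0,1],
    [[0,3,0],0,1],
    [[0,2,0],0,1],
    [[0,0,0],0,1],
    [[0,0,0],0,1],
  ],
)

```text
clock: 30.0
position: [0.5908, 0.0913, 0.1216]
tool_rot: [-3.132, -0.007, -3.141]
force: [-26.1, -45.2, 33.6]
grip_width: 0.0153
finger_force: 48.3
```

Emit:
arm_command(
  commands=[
    [[-1,-6,0],0,1],
    [[0,0,0],0,-0.5],
    [[0,0,0],0,-1],
    [[0,0,0],0,-1],
    [[0,0,0],0,-1],
    [[0,0,20],0,-1],
    [[0,0,25],0,-1],
    [[0,0,25],0,-1],
    [[0,0,25],0,-1],
    [[0,0,25],0,-1],
    [[0,0,0],0,-1],
  ],
)

```text
clock: 31.1
position: [0.5943, 0.0942, 0.2444]
tool_rot: [3.14, 0.005, -3.135]
force: [0.4, 0.2, -0.4]
grip_width: 0.0855
finger_force: 0.0
```

```bash
python3 - <<'E'
from h import *
st()
w=grab('wrist','w9.png')
b=cv2.imread('pics/w9.png')
cv2.imwrite('pics/c9.png',b)
print(proj(w,(.592,.289,.13)))
E
```

```text
t 31.1 pos [0.5943 0.0942 0.2444] rot [ 3.14   0.005 -3.135] F [ 0.4  0.2 -0.4] M [-0.01 -0.01  0.  ] w 0.0855 ff 0.0 q [-0.33  0.47  0.11  1.66 -0.06  1.01  1.37]
[510.8290773  194.62270631]
```

View pics/c9.png

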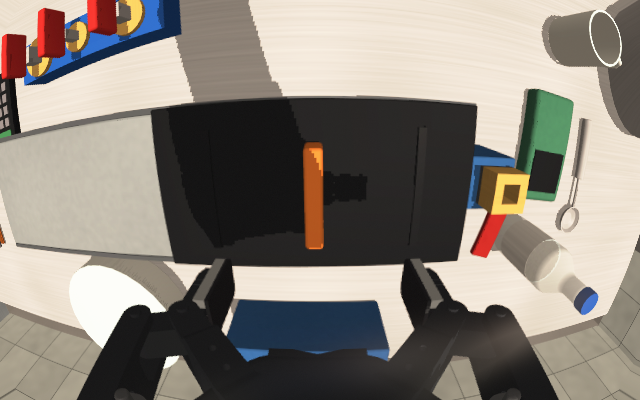

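Cover looks shut over the well. Handle top is at (314,196) and socket mouth at (511,194); I'll check their spacing numerically.

```bash
python3 - <<'E'
from h import *
w=grab('wrist')
a=onplane(w,313.5,196,.146);b=onplane(w,511,194.5,.130)
print(a.round(4),b.round(4),'dist',np.hypot(*(b-a)).round(4))
for n in ('side','scene'):
    f=grab(n,n+'10.png')
h=cv2.cvtColor(w['image'],cv2.COLOR_RGB2HSV)
m=cv2.inRange(h,(18,90,120),(32,255,255)); m[:,:480]=0;m[:,540:]=0; m[:150]=0;m[230:]=0
# socket hole: dark contour within the yellow
c,hi=cv2.findContours(m,cv2.RETR_CCOMP,cv2.CHAIN_APPROX_NONE)
for i,cc in enumerate(c):
    if cv2.contourArea(cc)>60: r=cv2.minAreaRect(cc);print(hi[0][i][3],cv2.contourArea(cc),r, onplane(w,*r[0],.13).round(4))
b=cv2.imread('pics/w9.png');s=cv2.imread('pics/scene10.png')
cv2.imwrite('pics/c10.png',np.hstack([cv2.resize(b[130:270,440:580],(400,400),interpolation=cv2.INTER_CUBIC),cv2.resize(s[200:310,290:400],(400,400),interpolation=cv2.INTER_CUBIC)]))
E
```

```text
[0.5883 0.0913] [0.5903 0.2876] dist 0.1964
-1 1224.0 ((511.0675354003906, 195.09458923339844), (32.3865966796875, 45.209716796875), 9.462322235107422) [0.5909 0.2878]
1 324.5 ((512.0, 195.0), (20.0, 20.0), 0.0) [0.5908 0.2891]
```

View pics/c10.png

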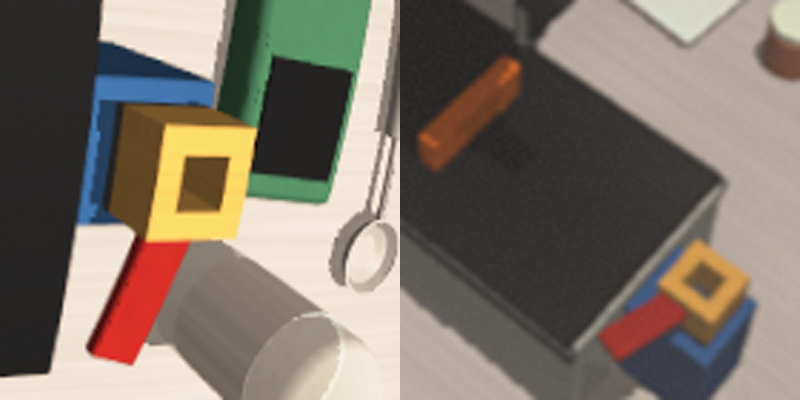

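Handle to socket is 196 mm, so the cover is at its stop. Next, the medium key.

Emit:
arm_command(
  commands=[
    [[-10,-12,0],0,-1],
    [[-20,-23,0],0,-1],
    [[-20,-23,0],0,-1],
    [[-20,-23,0],0,-1],
    [[-20,-23,0],0,-1],
    [[-20,-23,0],0,-1],
    [[-20,-23,0],0.03,-1],
    [[-20,-23,0],0.03,-1],
    [[-20,-23,0],0.03,-1],
    [[-20,-23,0],0,-1],
    [[-10,-11,0],0,-1],
    [[0,0,-20],0,-1],
    [[0,0,-20],0,-1],
    [[0,0,0],0,-1],
    [[0,0,0],0,-1],
  ],
)

```text
clock: 32.8
position: [0.3927, -0.1362, 0.2012]
tool_rot: [3.141, -0.001, -3.045]
force: [-1.2, 0.3, -0.1]
grip_width: 0.0855
finger_force: 0.0
```

```bash
python3 - <<'E'
from h import *
st()
w=grab('wrist','w11.png')
for i in (-.085,0,.085): 
  c=(.4021-.0979*i,-.2203+.995*i); print(i,proj(w,(*c,.125)).round(1),proj(w,(*c,.058)).round(1))
m=cv2.inRange(cv2.cvtColor(w['image'],cv2.COLOR_RGB2HSV),(0,170,110),(6,255,255))|cv2.inRange(cv2.cvtColor(w['image'],cv2.COLOR_RGB2HSV),(172,170,110),(180,255,255))
k,l,s,c=cv2.connectedComponentsWithStats(m)
for i in range(1,k):
    if s[i][4]>100:
        cc=cv2.findContours((l==i).astype(np.uint8),0,1)[0][0]; print(s[i],cv2.minAreaRect(cc),onplane(w,*cv2.minAreaRect(cc)[0],.125).round(4))
E
```

```text
t 32.8 pos [ 0.3927 -0.1362  0.2012] rot [ 3.141e+00 -1.000e-03 -3.045e+00] F [-1.2  0.3 -0.1] M [-0.02 -0.04 -0.02] w 0.0855 ff 0.0 q [ 0.03  0.24  0.18  2.16 -0.06  0.75  1.93]
-0.085 [123.2 211.5] [156.9 189. ]
0 [209.8 212.6] [231.4 188.1]
0.085 [317.5 212.9] [317.5 187.6]
[116 178  19  63 694] ((124.81001281738281, 209.16998291015625), (63.63960647583008, 11.45512866973877), 81.8698959350586) [ 0.408  -0.3027]
```

View pics/w11.png

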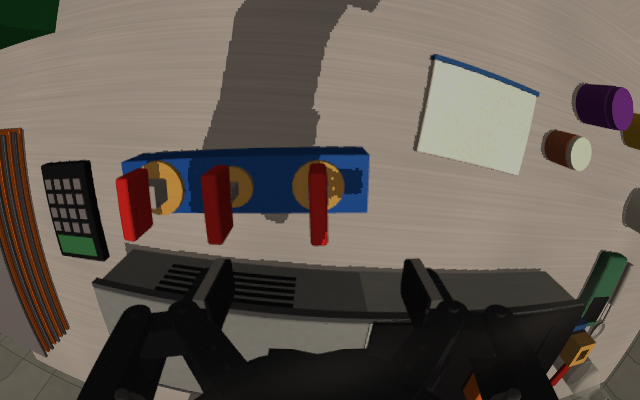

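The medium key (right) shows its grip at px (318,165–245) and its collar at (318,187). It is centred under the tool, so I descend.

```bash
python3 - <<'E'
from h import *
w=grab('wrist')
p=[proj(w,(.3937+s*.03,-.1358+s*.003,.125)).round(1) for s in(-1,1)];print(p)
im=cv2.GaussianBlur(w['image'],(3,3),0)
print([(v,im[v,318].tolist()) for v in range(155,255,4)])
E
```

```text
[array([317.4, 173.3]), array([317.7, 247.3])]
[(155, [12, 32, 63]), (159, [54, 46, 41]), (163, [69, 17, 10]), (167, [66, 9, 8]), (171, [69, 9, 7]), (175, [92, 13, 11]), (179, [93, 14, 12]), (183, [93, 14, 11]), (187, [93, 14, 11]), (191, [93, 14, 11]), (195, [93, 14, 11]), (199, [93, 14, 11]), (203, [93, 14, 12]), (207, [93, 13, 11]), (211, [93, 14, 11]), (215, [93, 14, 11]), (219, [92, 13, 11]), (223, [93, 13, 10]), (227, [93, 13, 11]), (231, [92, 13, 10]), (235, [92, 13, 10]), (239, [92, 13, 11]), (243, [93, 19, 15]), (247, [150, 137, 124]), (251, [149, 136, 123])]
```

Emit:
arm_command(
  commands=[
    [[0,0,-20],0,-1],
    [[0,0,-25],0,-1],
    [[0,0,-25],0,-1],
    [[0,0,-25],0,-1],
    [[0,0,-15],0,-1],
    [[0,0,-5],0,-1],
    [[0,0,0],0,-1],
  ],
)

```text
clock: 33.6
position: [0.3931, -0.1363, 0.0864]
tool_rot: [3.142, -0.0, -3.045]
force: [-0.2, -0.7, 1.4]
grip_width: 0.0853
finger_force: 0.0
```

Emit:
arm_command(
  commands=[
    [[0,0,0],0,1],
    [[0,0,0],0,1],
    [[0,0,0],0,1],
    [[0,0,0],0,1],
    [[0,0,0],0,1],
    [[0,0,0],0,1],
    [[0,0,0],0,1],
    [[0,0,0],0,1],
    [[0,0,0],0,1],
  ],
  newtons=90,
)

```text
clock: 34.5
position: [0.3931, -0.1363, 0.0865]
tool_rot: [-3.141, 0.0, -3.045]
force: [-0.9, 0.9, 6.6]
grip_width: 0.0129
finger_force: 87.4
```

Emit:
arm_command(
  commands=[
    [[0,0,5],0,1],
    [[0,0,10],0,1],
    [[0,0,20],0,1],
    [[0,0,25],0,1],
    [[0,0,25],0,1],
    [[0,0,25],0,1],
    [[0,0,25],0,1],
    [[0,0,25],0,1],
    [[0,0,20],0,1],
    [[0,0,0],0,1],
  ],
)

```text
clock: 35.5
position: [0.3936, -0.1365, 0.269]
tool_rot: [-3.141, 0.004, -3.046]
force: [0.8, 0.2, -3.7]
grip_width: 0.013
finger_force: 87.8
```

Emit:
arm_command(
  commands=[
    [[12,20,0],0,1],
    [[14,24,0],0,1],
    [[14,24,0],0,1],
    [[14,24,0],0,1],
    [[14,24,0],-0.02,1],
    [[14,24,0],-0.02,1],
    [[14,24,0],-0.02,1],
    [[14,24,0],-0.02,1],
    [[14,24,0],0,1],
    [[14,24,0],0,1],
    [[14,24,0],0,1],
    [[14,24,0],0,1],
    [[14,24,0],0,1],
    [[14,24,0],0,1],
    [[3,14,0],0,1],
    [[0,0,0],0,1],
    [[0,0,0],0,1],
  ],
)

```text
clock: 37.2
position: [0.5894, 0.209, 0.2658]
tool_rot: [-3.141, -0.001, -3.126]
force: [-0.3, -1.0, -2.6]
grip_width: 0.0129
finger_force: 87.8
```

```bash
python3 - <<'E'
from h import *
st()
w=grab('wrist','w12.png')
u,v=proj(w,(.5905,.288,.13)).round().astype(int);print(u,v)
b=cv2.imread('pics/w12.png'); y0,x0=max(v-70,0),u-100
cv2.imwrite('pics/c12.png',cv2.resize(b[y0:y0+140,x0:x0+180],None,fx=4,fy=4,interpolation=cv2.INTER_CUBIC)); print(x0,y0)
E
```

```text
t 37.2 pos [0.5894 0.209  0.2658] rot [-3.141e+00 -1.000e-03 -3.126e+00] F [-0.3 -1.  -2.6] M [-0.05 -0.02  0.02] w 0.0129 ff 87.8 q [-0.47  0.49  0.06  1.56 -0.03  1.09  1.18]
399 191
299 121
```

View pics/c12.png

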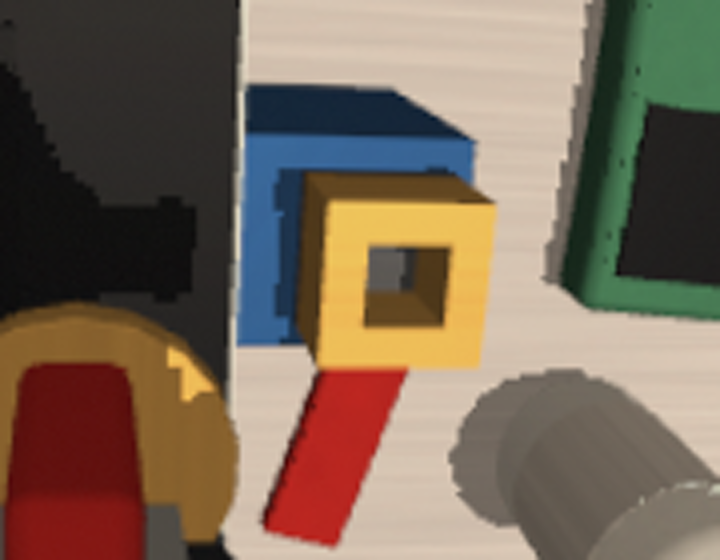

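The rotor's top corners are at crop px (328,199), (496,204), (480,369), (316,368), with the mouth centred at about (406,286).

```bash
python3 - <<'E'
from h import *
w=grab('wrist')
for C in ([(328,199),(496,204),(480,369),(316,368)],[(369,245),(449,246),(443,326),(363,326)]):
    P=np.array([onplane(w,299+a/4,121+b/4,.13) for a,b in C]);print(P.round(4).tolist(),P.mean(0).round(4))
    for i in range(4):
        d=P[(i+1)%4]-P[i];print(round(np.hypot(*d),4),round((math.atan2(d[1],d[0])+math.pi/4)%(math.pi/2)-math.pi/4,3))
d=onplane(w,299+303/4,121+535/4,.12)-onplane(w,299+405/4,121+285/4,.12);print('cam yaw',math.atan2(d[1],d[0]))
E
```

```text
[[0.5711, 0.268], [0.571, 0.3098], [0.6134, 0.3108], [0.6135, 0.2683]] [0.5922 0.2892]
0.0419 0.003
0.0424 0.023
0.0425 0.001
0.0424 0.008
[[0.582, 0.2788], [0.5818, 0.2989], [0.6022, 0.2996], [0.6024, 0.2791]] [0.5921 0.2891]
0.0201 0.014
0.0204 0.035
0.0205 0.014
0.0204 0.016
cam yaw -0.2790435845066109
```

Emit:
arm_command(
  commands=[
    [[3,20,0],0,1],
    [[0,25,0],0,1],
    [[0,20,0],0,1],
    [[0,15,0],0,1],
    [[0,0,-20],0,1],
    [[0,0,-20],0,1],
    [[0,0,-10],0,1],
    [[0,0,0],0,1],
    [[0,0,0],0,1],
  ],
)

```text
clock: 38.2
position: [0.5932, 0.2898, 0.217]
tool_rot: [3.141, 0.001, -3.126]
force: [0.6, 0.6, -1.1]
grip_width: 0.013
finger_force: 88.1
```

```bash
python3 - <<'E'
from h import *
st()
w=grab('wrist','w13.png')
b=cv2.imread('pics/w13.png');cv2.imwrite('pics/c13.png',cv2.resize(b[100:300,200:440],None,fx=2.5,fy=2.5))
E
```

```text
t 38.2 pos [0.5932 0.2898 0.217 ] rot [ 3.141e+00  1.000e-03 -3.126e+00] F [ 0.6  0.6 -1.1] M [0.05 0.01 0.01] w 0.013 ff 88.1 q [-0.57  0.59  0.04  1.52 -0.03  1.03  1.06]
```

View pics/c13.png

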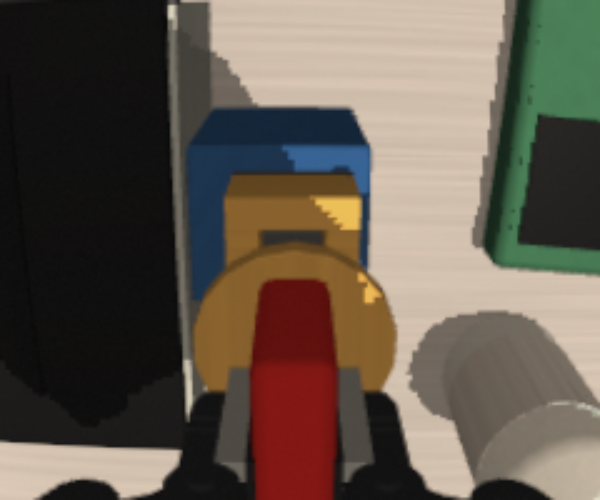

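The mouth (262–327) is centred on the collar (~294), so I press down gently.

Emit:
arm_command(
  commands=[
    [[-1,-1,-4],0,1],
    [[0,0,-4],0,1],
    [[0,0,-4],0,1],
    [[0,0,-3],0,1],
    [[0,0,-3],0,1],
    [[0,0,0],0,1],
  ],
)

```text
clock: 38.85
position: [0.5917, 0.2887, 0.1978]
tool_rot: [-3.141, -0.001, -3.125]
force: [0.1, 0.4, -2.9]
grip_width: 0.0133
finger_force: 88.1
```

Emit:
arm_command(
  commands=[
    [[0,0,-5],0,1],
    [[0,0,-5],0,1],
    [[0,0,-4],0,1],
    [[0,0,-3],0,1],
    [[0,0,-3],0,1],
    [[0,0,-2],0,1],
    [[0,0,0],0,1],
  ],
)

```text
clock: 39.55
position: [0.5922, 0.2889, 0.1766]
tool_rot: [3.141, 0.001, -3.125]
force: [-0.1, -0.5, 2.7]
grip_width: 0.0134
finger_force: 88.3
```

```bash
python3 -c "
from h import *
st()"
```

```text
t 39.55 pos [0.5922 0.2889 0.1766] rot [ 3.141e+00  1.000e-03 -3.125e+00] F [-0.1 -0.5  2.7] M [-0.05 -0.06  0.02] w 0.0134 ff 88.3 q [-0.57  0.63  0.04  1.56 -0.03  0.95  1.06]
```

Emit:
arm_command(
  commands=[
    [[0,0,0],-0.08,1],
    [[0,0,0],-0.08,1],
    [[0,0,0],-0.08,1],
    [[0,0,0],-0.08,1],
    [[0,0,0],-0.08,1],
    [[0,0,0],-0.08,1],
    [[0,0,0],-0.08,1],
    [[0,0,0],-0.08,1],
    [[0,0,0],0,1],
  ],
)

```text
clock: 40.45
position: [0.5918, 0.2892, 0.1766]
tool_rot: [3.141, -0.0, 2.517]
force: [-2.2, 1.0, 4.2]
grip_width: 0.0131
finger_force: 88.7
```

Emit:
arm_command(
  commands=[
    [[0,0,0],-0.08,1],
    [[0,0,0],-0.08,1],
    [[0,0,0],-0.08,1],
    [[0,0,0],-0.08,1],
    [[0,0,0],-0.08,1],
    [[0,0,0],-0.08,1],
    [[0,0,0],-0.08,1],
    [[0,0,0],-0.08,1],
    [[0,0,0],0,1],
  ],
)

```text
clock: 41.35
position: [0.5919, 0.2893, 0.1766]
tool_rot: [3.141, -0.0, 1.879]
force: [-2.1, 3.0, 4.9]
grip_width: 0.013
finger_force: 88.9
```

```bash
python3 -c "
from h import *
st()"
```

```text
t 41.35 pos [0.5919 0.2893 0.1766] rot [ 3.141 -0.     1.879] F [-2.1  3.   4.9] M [ 0.66  0.56 -0.06] w 0.013 ff 88.9 q [-0.78  0.66  0.37  1.57 -0.28  0.96 -0.01]
```

Emit:
arm_command(
  commands=[
    [[0,0,0],-0.05,1],
    [[0,0,0],-0.05,1],
    [[0,0,0],-0.05,1],
    [[0,0,0],-0.04,1],
    [[0,0,0],-0.03,1],
    [[0,0,0],0,1],
    [[0,0,0],0,1],
  ],
)

```text
clock: 42.05
position: [0.592, 0.2893, 0.1766]
tool_rot: [3.141, -0.001, 1.661]
force: [-1.9, 3.5, 4.8]
grip_width: 0.0131
finger_force: 88.9
```

```bash
python3 -c "
from h import *
st()"
```

```text
t 42.05 pos [0.592  0.2893 0.1766] rot [ 3.141e+00 -1.000e-03  1.661e+00] F [-1.9  3.5  4.8] M [0.98 0.42 0.  ] w 0.0131 ff 88.9 q [-0.81  0.67  0.43  1.57 -0.32  0.96 -0.19]
```

Emit:
arm_command(
  commands=[
    [[0,0,0],-0.04,1],
    [[0,0,0],-0.04,1],
    [[0,0,0],-0.04,1],
    [[0,0,0],0,1],
  ],
)

```text
clock: 42.45
position: [0.592, 0.2895, 0.1766]
tool_rot: [3.141, -0.001, 1.541]
force: [-1.8, 3.5, 5.9]
grip_width: 0.0129
finger_force: 92.1
```

```bash
python3 - <<'E'
from h import *
st()
s=grab('scene','s14.png');w=grab('wrist','w14.png')
a=cv2.imread('pics/s14.png')[200:340,300:440];b=cv2.imread('pics/w14.png')
cv2.imwrite('pics/c14.png',np.hstack([cv2.resize(a,(350,350),interpolation=cv2.INTER_CUBIC),cv2.resize(b[60:340,140:500],(450,350))]))
E
```

```text
t 42.45 pos [0.592  0.2895 0.1766] rot [ 3.141e+00 -1.000e-03  1.541e+00] F [-1.8  3.5  5.9] M [0.92 0.34 1.42] w 0.0129 ff 92.1 q [-0.83  0.68  0.46  1.57 -0.35  0.97 -0.29]
```

View pics/c14.png

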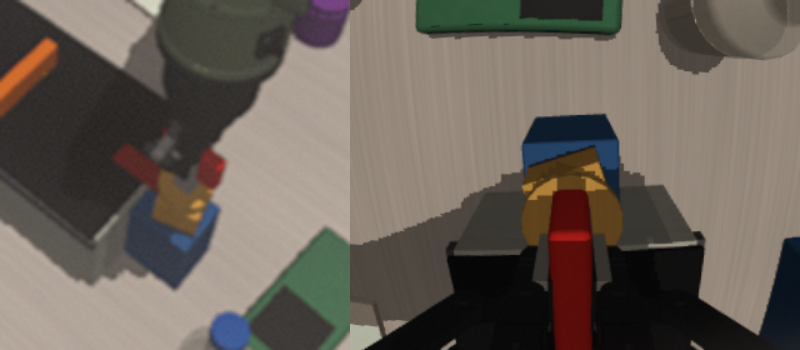

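A moment of 1.4 N m shows the stop, and the cam (scene crop (140,165)) lies across the cover edge. I ease back within the play and lift out.

Emit:
arm_command(
  commands=[
    [[0,0,0],0.07,1],
    [[0,0,0],0.07,1],
    [[0,0,0],0.06,1],
    [[0,0,0],0.03,1],
    [[0,0,0],0,1],
  ],
)

```text
clock: 43.05
position: [0.5922, 0.2887, 0.1766]
tool_rot: [3.141, -0.0, 1.77]
force: [-1.5, 1.7, 5.5]
grip_width: 0.0132
finger_force: 89.0
```

Emit:
arm_command(
  commands=[
    [[0,0,4],0,1],
    [[0,0,8],0,1],
    [[0,0,10],0,1],
    [[0,0,15],0,1],
    [[0,0,20],0,1],
    [[0,0,20],0,1],
    [[0,0,20],0,1],
    [[0,0,0],0,1],
  ],
)

```text
clock: 43.85
position: [0.5932, 0.2886, 0.277]
tool_rot: [3.137, -0.001, 1.767]
force: [0.6, -0.6, -2.4]
grip_width: 0.0131
finger_force: 88.1
```

```bash
python3 -c "
from h import *
st()"
```

```text
t 43.85 pos [0.5932 0.2886 0.277 ] rot [ 3.137e+00 -1.000e-03  1.767e+00] F [ 0.6 -0.6 -2.4] M [ 0.   -0.05 -0.01] w 0.0131 ff 88.1 q [-0.82  0.57  0.44  1.47 -0.26  1.15 -0.14]
```

Emit:
arm_command(
  commands=[
    [[-6,-12,0],0,1],
    [[-9,-20,0],0.1,1],
    [[-11,-23,0],0.1,1],
    [[-11,-23,0],0.1,1],
    [[-11,-23,0],0.1,1],
    [[-11,-23,0],0.1,1],
    [[-11,-23,0],0.1,1],
    [[-11,-23,0],0.1,1],
    [[-11,-23,0],0.1,1],
    [[-11,-23,0],0.1,1],
    [[-11,-23,0],0.1,1],
    [[-11,-23,0],0.1,1],
    [[-11,-23,0],0.1,1],
    [[-11,-23,0],0.1,1],
    [[-11,-23,0],0.1,1],
    [[-11,-23,0],0.07,1],
    [[-11,-23,0],0,1],
    [[-11,-23,0],0,1],
    [[-9,-20,0],0,1],
    [[0,-5,0],0,1],
  ],
)

```text
clock: 45.85
position: [0.3906, -0.1382, 0.2734]
tool_rot: [-3.141, -0.0, -3.048]
force: [0.5, 0.8, -2.5]
grip_width: 0.0127
finger_force: 88.0
```

Emit:
arm_command(
  commands=[
    [[0,0,0],0,1],
    [[0,0,0],0,1],
    [[0,0,0],0,1],
  ],
)

```text
clock: 46.15
position: [0.3922, -0.1356, 0.2732]
tool_rot: [3.142, -0.0, -3.044]
force: [0.0, 0.5, -2.3]
grip_width: 0.0133
finger_force: 88.0
```

```bash
python3 -c "
from h import *
st()"
```

```text
t 46.15 pos [ 0.3922 -0.1356  0.2732] rot [ 3.142 -0.    -3.044] F [ 0.   0.5 -2.3] M [0.01 0.04 0.06] w 0.0133 ff 88.0 q [-0.12  0.13  0.35  2.07 -0.05  0.95  1.92]
```

Emit:
arm_command(
  commands=[
    [[1,-1,-20],0,1],
    [[0,0,-25],0,1],
    [[0,0,-25],0,1],
    [[0,0,-25],0,1],
    [[0,0,-25],0,1],
    [[0,0,-15],0,1],
    [[0,0,-10],0,1],
    [[0,0,-10],0,1],
    [[0,0,-10],0,1],
    [[0,0,-10],0,1],
    [[0,0,-8],0,1],
    [[0,0,-2],0,1],
    [[0,0,0],0,1],
  ],
)

```text
clock: 47.45
position: [0.3928, -0.1373, 0.0881]
tool_rot: [3.141, -0.0, -3.046]
force: [-0.4, 0.7, -2.1]
grip_width: 0.0132
finger_force: 88.1
```

Bit end is in the pocket and there is no contact force yet. I lower the last 1.5 mm, release and retreat.

Emit:
arm_command(
  commands=[
    [[0,0,-2],0,1],
    [[0,0,0],0,1],
    [[0,0,0],0,0.4],
    [[0,0,0],0,0],
    [[0,0,0],0,-1],
    [[0,0,0],0,-1],
    [[0,0,0],0,-1],
    [[0,0,15],0,-1],
    [[0,0,25],0,-1],
    [[0,0,25],0,-1],
    [[0,0,25],0,-1],
    [[0,0,30],0,-1],
    [[0,0,0],0,-1],
    [[0,0,0],0,-1],
  ],
)

```text
clock: 48.85
position: [0.3931, -0.1371, 0.2066]
tool_rot: [-3.142, 0.001, -3.045]
force: [0.2, 0.1, -0.7]
grip_width: 0.0856
finger_force: 0.0
```

```bash
python3 - <<'E'
from h import *
st()
s=grab('side','s15.png');w=grab('wrist','w15.png');c=grab('scene','sc15.png')
a=cv2.imread('pics/s15.png')[120:320,215:455];b=cv2.imread('pics/w15.png')[120:260,80:400];d=cv2.imread('pics/sc15.png')
cv2.imwrite('pics/c15.png',np.vstack([np.hstack([cv2.resize(a,(400,330)),cv2.resize(d[120:320,180:420],(400,330))]),cv2.resize(b,(800,270))[:270]]))
E
```

```text
t 48.85 pos [ 0.3931 -0.1371  0.2066] rot [-3.142e+00  1.000e-03 -3.045e+00] F [ 0.2  0.1 -0.7] M [ 0.03 -0.02 -0.02] w 0.0856 ff 0.0 q [-0.1   0.24  0.35  2.16 -0.12  0.76  1.99]
```

View pics/c15.png

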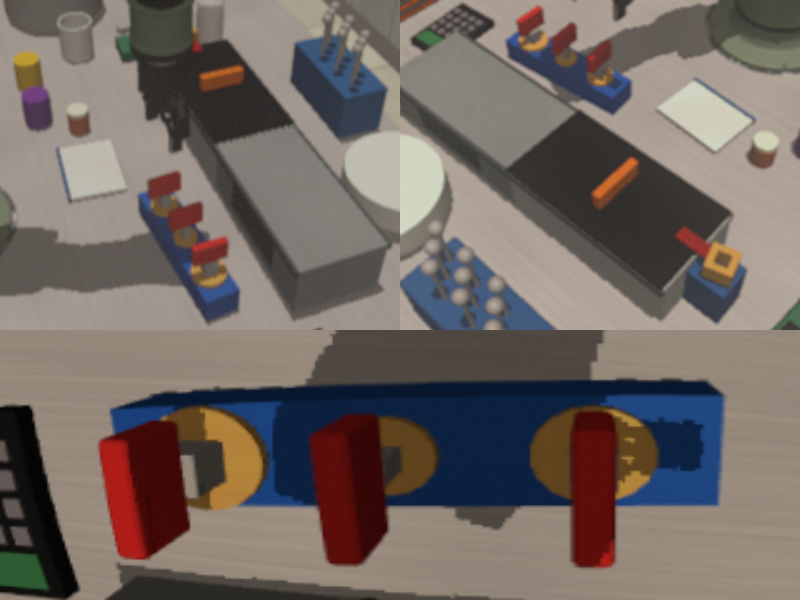

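The check picture shows all three keys upright in the rack, the cover shut and the red cam lying over its edge (crop (700,240)).

```bash
python3 -c "
from h import *
print(ticket.job_done())"
```

```text
the job is handed in; nothing more can be done
None
```

I've handed the job in: all four jars stand in the well, the cover is shut, the latch is turned to its stop, and the medium key hangs back in the rack with the other two. The hand-in gave no verdict, so this rests on my own camera and force checks.

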